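Press-slide a crooked heat sink square on a power module

ROBOT

A 6-joint arm with a two-finger parallel gripper is mounted at the origin on the work surface. World frame = base frame: x ahead of the robot, y to its left, z up, the work surface at z = 0. Lengths are in m, angles in rad, forces in N, time in s.
With the tool pointing down it reaches from about 0.35 to 0.925 m from the base axis. Payload 6.4 kg.
Tool frame: the origin (TCP) lies between the finger pads; the fingertips stand 25 mm ahead of it and the grasp point (between the pads) lies 6 mm ahead of it; z points along the fingers, x is the direction in which the jaws open and shut, and the axes are right-handed (so a half turn about z gives the same grasp; the last joint's range is limited). The gripper opens to 85 mm and grips with 20 to 120 N. Pads are 22 mm wide; open, the fingers measure 114 mm over their backs; the gripper's body (76 mm by 85 mm) begins 54 mm behind the grasp point. The pads swing forward as they close: fully open they stand 13 mm farther back than shut.
Start: joints at [-1.335, 0.245, 1.558, -0, 1.339, -0.174], TCP at [0.259, -0.596, 0.256] pointing down, gripper open.
Joint ranges: [-3.13, 3.13], [-1.02, 2.26], [0.13, 2.54], [-0.95, 4.09], [0.21, 2.88], [-2.74, 2.74]. Speed limits (rad/s): [2.57, 2.57, 3.14, 3.14, 3.14, 3.14].

INTERFACE

Orientations are given as [roll, pitch, yaw] about the fixed x, y, z axes, in that order (R = Rz(yaw) Ry(pitch) Rx(roll)).
In Python, from station import sense, imaging, order gives the robot as it stands.
- The arm moves only by the tool carry_out, never from a script. Its argument "commands" is a list of rows, each an object with "offset": the shift along the world's x, y, z in cm, a list of three; "roll": the turn about the world's z in degrees. A call has 1 to 20 rows; each row shifts and turns the commanded pose from where the row before left it; what a row does not reach is not made up. A row lasts 1/12 s, in which the tool goes at most 41.7 mm and 7.16 degrees, less where a joint would pass 70% of its speed; a pose out of reach is approached as far as the arm can. A call with a gripper value outside its range is refused whole. "hand" is the opening, from 0 (shut) to 1 (fully open), set as the call begins (left out, the last holds). The fingers move at their own pace and stop on an object; "squeeze" is the grip in N (left out, the last holds). Time passes only in rows, so rows that do not move let the fingers close. It gives the time, the measured TCP pose, the force and the opening at its end, in the units of the state.
- sense(): the state, without advancing time (a new reading comes with each control period).
- imaging.snapshot(name): name is "side" or "top" or "wrist"; returns the picture (420x560x3 uint8, blue, green, red); there is no depth.
- imaging.camera_params(name): a dict with "fx", "fy", "cx", "cy" (pixels), "extrinsics" (4x4, takes a point from world to camera coordinates); the wrist camera has in their place "hand_eye" (4x4, takes a point from camera to tool coordinates, whose origin is the TCP and whose axes are the tool frame's). Camera axes: x right, y down, z forward; pixel columns grow to the right and rows downward; lengths in m; the calibration is good to about 2 mm. The wrist camera is an equidistant fisheye: a pixel r from the principal point sees the ray r / f radians off the axis. A picture is of the moment at which its call begins: read the wrist's pose just before it. camera_params takes no time and is no camera call.
- order.close_job(): hands the job in, once; it reports no verdict.
The state is a dict: "time": time; "q": joint angles; "joint_velocities": joint speeds; "joint_torque": joint torques, N m; "position": TCP position; "tcp_rot": TCP orientation; "ft_force": force on the tool from outside, world axes, zero at the start; "wrist_torque": the same for the moment, N m; "opening": finger opening in m.
Only numpy, scipy, OpenCV 4.12 (cv2) and the standard library are available. Lean on these libraries where they do the work, as an engineer would, in place of code of your own. Each camera call takes 0.05 s, during which the arm holds its last target. There are 200 camera calls.

TASK

The finned heat sink has been laid crooked on the power module in the middle of the circuit board and overhangs it. Press it down with about the weight of a kilogram (10 N) and, keeping that pressure on so that no air stays under it, slide and turn it on its tacky pad until it sits square and centred on the module with no edge overhanging; hold it pressed there for a second, then ease off and let go. Do not lift or tip it on the way, and leave the other things on the board and the bench where they are.

Things in the scene. Friction and masses are not known exactly. Their poses are not given: they have to be found in the camera images.
- heatsink: Loose bare-aluminium heat sink, 57 (its x) x 54 (its y) x 30 mm high, about 0.11 kg: 5 mm base plate, nine upright fins 2.2 mm thick along x. Sides upright; any two opposite ones can be gripped. Origin: centre of its underside, z up. Starts flat on the pad, 10 to 18 mm off centre and 0.4 rad askew. Raised over 4 mm or tipped over 0.15 rad counts as lifted.
- heatsink_top (a point): Centre of the heat sink's flat top (the fins' upper edges), 30 mm above its underside: the place to press. Axes as the heat sink's.
- module (a point): Centre of the top face of the soft tacky grey pad (59 x 56 mm, 3 mm thick) that lies on the power module, at rest; x, y along the module's sides, z up. The pad is springy: it gives about 0.5 mm per 10 N. Under 7 N it does not bed; over 25 N (press and drag together) at any moment ruins it. It grips: sliding under a 10 N press drags with about 5 to 10 N.
- module_plate (a point): Centre of the power module's top plate, under the pad. The module is a black brick with aluminium top plate, 61 (x) x 58 (y) x 12.7 mm high, fixed on the board, standing 2 mm proud of the centred heat sink all round.
- board: Green circuit board 170 (x) x 158 (y) mm in its holder (200 x 178 mm), fixed. Origin under the module's centre, 40 mm below the board's top face, axes as the module's. Parts near the module are at most 5 mm high; 24 mm capacitors, an 11 mm jack and a 13 mm terminal block stand over 60 mm from its centre. Over 25 N from the fingers on board or module breaks joints.
- standoff: Bystander, loose on the board's -x, +y corner: brass hexagon spacer 24 mm long, 7 mm thick. Origin: centre of its underside.
- choke: Bystander, loose on the board's +x, +y corner: copper ring 22 mm across, 9 mm high. Origin: centre of its underside.
- solder_reel: Bystander on the bench: solder reel, 62 mm across, 54 mm high, standing on its flange. Origin: centre of its underside.
- flux_jar: Bystander on the bench: small jar, 48 mm across, 45 mm high. Origin: centre of its underside.
- tweezers: Bystander on the bench: flat steel tweezers, 120 mm long, 8 mm high. Origin: underside, mid-length.
- driver: Bystander on the bench: screwdriver, 170 mm long, lying. Origin: underside.
- brush: Bystander on the bench: cleaning brush, 160 mm long, lying. Origin: underside.
- parts_dish: Bystander on the bench: steel dish, 80 mm across, 22 mm high. Origin: centre of its underside.
There are look-alikes about, which are no part of the job. Leave any blue, red or yellow look-alike of the heatsink alone.

How it is judged:
On the way, in this order (a step that is already met when the one before it is completed fails the run):
1. the heat sink is pressed on the pad with 7 N or more while it is still well off centre (over 6.5 mm) (horizontal distance between heatsink and module above 0.0065 m and contact force between heatsink and board above 7 N), for 0.2 s.
2. it is still pressed with 7 N or more as it slides nearer (between 6 and 3.6 mm off centre) (horizontal distance between heatsink and module between 0.0036 and 0.006 m and contact force between heatsink and board above 7 N).
3. it lies square and centred on the module, no edge overhanging, pressed with 7 N or more for half a second (x of heatsink in the frame of module between -0.0025 and 0.0025 m and y of heatsink in the frame of module between -0.0025 and 0.0025 m and angle between the x axis of heatsink and the x axis of module, either way round below 0.08 rad and contact force between heatsink and board above 7 N), for 0.5 s.
At the end, for the whole second after the job is handed in: The heat sink rests flat on the pad, let go and still, within 2.5 mm of the module's centre along both its axes and less than 0.08 rad askew, having been pressed with 7 to 25 N as it slid and for half a second once centred (x of heatsink in the frame of module between -0.0025 and 0.0025 m and y of heatsink in the frame of module between -0.0025 and 0.0025 m and angle between the x axis of heatsink and the x axis of module, either way round below 0.08 rad and z of heatsink in the frame of module between -0.0015 and 0.0015 m and angle between heatsink's own z axis and vertical below 0.04 rad and linear speed of heatsink below 0.01 m/s and contact force between the fingers and heatsink below 0.1 N); the robot touches nothing.
It fails at once if the heat sink is lifted off its pad (more than 4 mm) or tipped (more than 0.15 rad) (z of heatsink in the frame of module above 0.004 m or angle between heatsink's own z axis and vertical above 0.15 rad).
It fails at once if the heat sink is pressed on the pad with more than 25 N (press and drag together) (contact force between heatsink and board above 25 N).
It fails at once if the board or module is pushed or squeezed with more than 25 N (contact force between the fingers and board above 25 N).
It fails at once if a bystander is moved more than 15 mm (distance of any of standoff, choke, solder_reel, flux_jar, tweezers, driver, brush, parts_dish from where it was at the start of the episode above 0.015 m).
It also fails if it takes over 51 s, if anything falls off the work surface, if the arm or the gripper's body presses on something with over 40 N, if the wrist force passes 120 N, or if a joint passes its speed limit or range.

## Working session

There is one attempt and no reset: what is moved stays moved. The work goes in short steps, Python scripts to look and compute and a tool call to move; the robot and the scene stay as the last step left them, time stands still between calls to the robot, and variables do not carry over. Pictures are saved under pics/ and viewed, about 8 in all and at most 12, crops included, and the job is handed in when it is done.

Besides the shell and the picture viewer there is one more tool, called after "Call:" by a JSON object that holds its "name" and its "arguments", one argument or row to a line. carry_out: Moves the arm, as the interface text tells. Its arguments: {"type":"object","properties":{"commands":{"type":"array"},"hand":{"type":"number"},"squeeze":{"type":"number"}},"required":["commands"]}

```bash
mkdir -p pics; ls; python3 - <<'E'
from station import sense, imaging, order
import cv2
s=sense(); print(s)
for n in("top","side"):
    cv2.imwrite(f"pics/{n}0.png",imaging.snapshot(n)); 
    p=imaging.camera_params(n); print(n,p)
print(imaging.camera_params("wrist"))
E
```

```text
pics
{'time': 0.0, 'q': array([-1.33509926e+00,  2.45824654e-01,  1.55903206e+00, -1.86739263e-05,
        1.33868632e+00, -1.74093503e-01]), 'joint_velocities': array([-0.00107958, -0.00024808, -0.0004044 ,  0.00011664,  0.00052428,
       -0.00070455]), 'joint_torque': array([-4.73235050e-04, -4.29501843e+01, -3.26127434e+01, -1.29394593e-04,
        5.32793274e-03, -3.04093544e-05]), 'position': array([ 0.2588545 , -0.59567192,  0.2551638 ]), 'tcp_rot': array([-3.14127271e+00,  1.92404626e-03, -1.16100114e+00]), 'ft_force': array([ 0.03786467,  0.20572633, -0.02555545]), 'wrist_torque': array([ 0.03736498, -0.00527207,  0.00044621]), 'opening': 0.08530887128517639}
top {'fx': 504.6370629199687, 'fy': 504.6370629199687, 'cx': 278.73030240207186, 'cy': 211.02762029780286, 'extrinsics': array([[ 0.07020984, -0.99752745,  0.00309202, -0.02858698],
       [-0.97369599, -0.06920539, -0.21708694,  0.50335861],
       [ 0.21676417,  0.01223096, -0.97614738,  1.4667025 ],
       [ 0.        ,  0.        ,  0.        ,  1.        ]])}
side {'fx': 401.38147718278356, 'fy': 401.38147718278356, 'cx': 278.1010108201365, 'cy': 211.3063022098352, 'extrinsics': array([[-0.93870161, -0.34472827,  0.00130466,  0.49610056],
       [-0.27366607,  0.7428858 , -0.61092354,  0.17854341],
       [ 0.20963341, -0.57383195, -0.79168853,  0.99732277],
       [ 0.        ,  0.        ,  0.        ,  1.        ]])}
{'fx': 325.19226210127806, 'fy': 325.19226210127806, 'cx': 283.5133156189303, 'cy': 207.7539289826915, 'hand_eye': array([[ 9.99999960e-01,  2.48994414e-04,  1.31842622e-04,
         2.37513301e-04],
       [-2.78402282e-04,  9.45145561e-01,  3.26649340e-01,
        -8.39729736e-02],
       [-4.32766080e-05, -3.26649364e-01,  9.45145593e-01,
        -1.17467233e-01],
       [ 0.00000000e+00,  0.00000000e+00,  0.00000000e+00,
         1.00000000e+00]])}
```

View pics/top0.png

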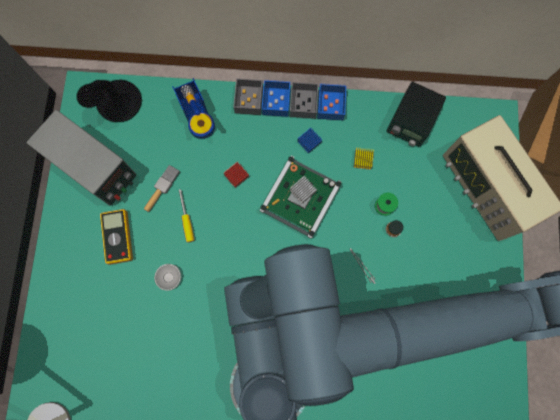

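View pics/side0.png

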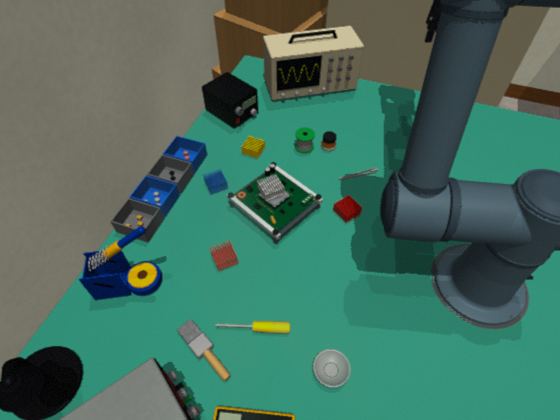

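The one grey finned block on the board is at top (302,191) and side (270,190). Look-alikes are blue at top (310,139), red at (236,175), yellow at (364,158), plus a red box at side (347,208). I choose the grey one because it sits on the module. Next I work out where it is and go above it for a close look.

```bash
cat > h.py <<'E'
import numpy as np, cv2
from station import sense, imaging, order
from scipy.spatial.transform import Rotation as R
def cast(name,px,z,st=None):
    p=imaging.camera_params(name); px=np.atleast_2d(np.array(px,float))
    u=(px-[p["cx"],p["cy"]])/p["fx"]
    if name=="wrist":
        r=np.linalg.norm(u,axis=1,keepdims=True)+1e-12
        d=np.hstack([u/r*np.sin(r),np.cos(r)])
        T=np.eye(4);T[:3,:3]=R.from_euler("xyz",st["tcp_rot"]).as_matrix();T[:3,3]=st["position"]
        T=T@p["hand_eye"]
    else:
        d=np.hstack([u,np.ones((len(u),1))]); T=np.linalg.inv(p["extrinsics"])
    d=d@T[:3,:3].T; o=T[:3,3]
    return o+d*((z-o[2])/d[:,2])[:,None]
E
python3 - <<'E'
from h import *
print(cast("top",[302,191],.085),cast("side",[270,182],.085))
# holder corner estimates (top of holder ~ .04)
c=cast("top",[[292,160],[339,181],[312,234],[263,208]],.045);print(c, c.mean(0))
E
```

```text
[[ 0.56349963 -0.05831083  0.085     ]] [[ 0.57596091 -0.06521427  0.085     ]]
[[ 0.67136839 -0.02259917  0.045     ]
 [ 0.61405427 -0.17133014  0.045     ]
 [ 0.44291301 -0.097644    0.045     ]
 [ 0.51243439  0.05550102  0.045     ]] [ 0.56019251 -0.05901807  0.045     ]
```

Call:
{"name": "carry_out", "arguments": {
  "commands": [
    {"offset": [1.9, 3.36, 0], "roll": 0},
    {"offset": [1.9, 3.36, 0], "roll": 0},
    {"offset": [1.9, 3.36, 0], "roll": 0},
    {"offset": [1.9, 3.36, 0], "roll": 0},
    {"offset": [1.9, 3.36, 0], "roll": 0},
    {"offset": [1.9, 3.36, 0], "roll": 0},
    {"offset": [1.9, 3.36, 0], "roll": 0},
    {"offset": [1.9, 3.36, 0], "roll": 0},
    {"offset": [1.9, 3.36, -0.5], "roll": 0},
    {"offset": [1.9, 3.36, -0.5], "roll": 0},
    {"offset": [1.9, 3.36, -0.5], "roll": 0},
    {"offset": [1.9, 3.36, -0.5], "roll": 0},
    {"offset": [1.9, 3.36, -0.5], "roll": 0},
    {"offset": [1.9, 3.36, -0.5], "roll": 0},
    {"offset": [1.9, 3.36, -0.5], "roll": 0},
    {"offset": [1.9, 3.36, -0.5], "roll": 0},
    {"offset": [0, 0, 0], "roll": 0},
    {"offset": [0, 0, 0], "roll": 0},
    {"offset": [0, 0, 0], "roll": 0}
  ],
  "hand": 1
}}

```text
time: 1.68
position: [0.5627, -0.0586, 0.2159]
tcp_rot: [3.141, 0.0, -1.161]
ft_force: [-0.3, -0.2, 0.4]
opening: 0.0855
```

```bash
python3 - <<'E'
from h import *
import pickle
s=sense(); im=imaging.snapshot("wrist"); pickle.dump(s,open("s1.pkl","wb"))
print(s["time"],s["position"],s["tcp_rot"],s["q"],s["ft_force"])
cv2.imwrite("pics/w1.png",im)
E
```

```text
1.6833 [ 0.56269978 -0.05857412  0.21589804] [ 3.14075692e+00  2.81989786e-04 -1.16051968e+00] [-3.03952344e-01  9.00584665e-02  1.80988084e+00 -3.53233247e-04
  1.24246956e+00  8.56681257e-01] [-0.2947767  -0.23451774  0.40914004]
```

View pics/w1.png

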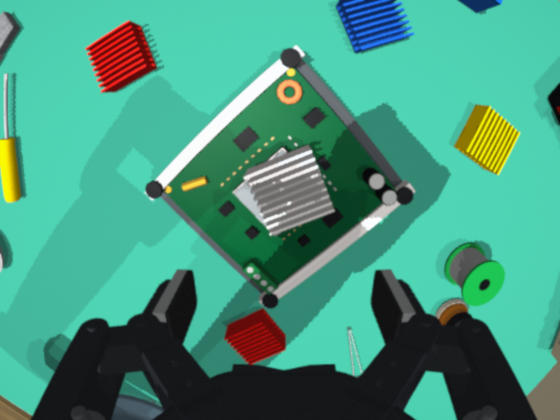

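The grey heat sink is at about (290,190), askew on the module. Its pale plate shows at its upper left (245,180). Red (122,56) and (255,335), blue (375,20) and yellow (488,140) are decoys. I'll check one enlarged crop.

```bash
python3 - <<'E'
import cv2
im=cv2.imread("pics/w1.png")
cv2.imwrite("pics/w1c.png",cv2.resize(im[125:250,220:350],None,fx=5.5,fy=4.8*5.5/4.8*0.87,interpolation=cv2.INTER_CUBIC)[:600]) if 0 else cv2.imwrite("pics/w1c.png",cv2.resize(im[130:250,215:355],None,fx=5,fy=5,interpolation=cv2.INTER_CUBIC))
E
```

```text
(no output)
```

View pics/w1c.png

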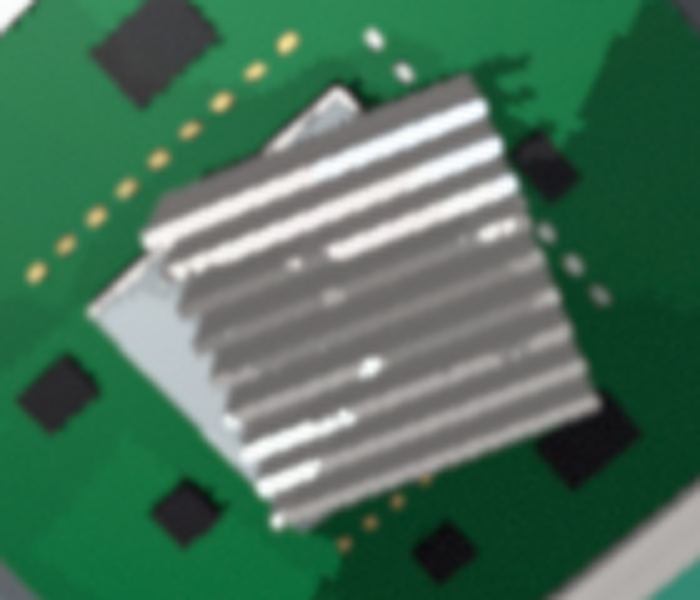

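```bash
cat > est.py <<'E'
from h import *
def est(top,mod,s):
    t=cast("wrist",top,.0857,s)[:,:2]; A,B,C,D=t
    print("sink sides x,y mm",[round(1e3*np.linalg.norm(v),1) for v in(B-A,C-D,D-A,C-B)])
    v=(B-A)+(C-D); ys=np.arctan2(v[1],v[0]); cs=t.mean(0)
    L,T,M=cast("wrist",mod,.0527,s)[:,:2]   # left corner, top corner, point on -x edge
    e=T-L; ym=np.arctan2(e[1],e[0]); w=L-M; ym2=np.arctan2(w[1],w[0])-np.pi/2
    y=np.array([-np.sin(ym),np.cos(ym)]); cm=(L+T)/2-.029*y
    print("module x-edge",np.linalg.norm(e),"yaw deg",np.degrees([ym,ym2]),"centre",cm)
    print("sink yaw deg",np.degrees(ys),"centre",cs)
    d=cm-cs; print("need shift cm",d*100,"dist",np.linalg.norm(d),"turn deg",np.degrees(ym-ys))
    return cs,ys,cm,ym
E
python3 - <<'E'
from est import *
import pickle
s=pickle.load(open("s1.pkl","rb"))
f=lambda p:(np.array(p,float)+.5)/5-.5+[215,130]
est(f([(142,237),(482,98),(600,405),(278,527)]),f([(90,312),(340,87),(262,488)]),s)
h=cast("wrist",[[291,57],[405,193],[269,300],[154,189]],.045,s);print(h,h.mean(0))
print(s["position"])
E
```

```text
sink sides x,y mm [np.float64(57.4), np.float64(57.0), np.float64(53.8), np.float64(54.1)]
module x-edge 0.06089902768693278 yaw deg [-24.59836194 -24.67543385] centre [ 0.56176862 -0.05475066]
sink yaw deg -44.081321981076336 centre [ 0.57389554 -0.05935565]
need shift cm [-1.21269186  0.46049925] dist 0.012971819848186817 turn deg 19.482960041833664
[[ 0.67702955 -0.01609575  0.045     ]
 [ 0.60914485 -0.16700835  0.045     ]
 [ 0.44596007 -0.09264423  0.045     ]
 [ 0.51570713  0.05801752  0.045     ]] [ 0.5619604 -0.0544327  0.045    ]
[ 0.56269978 -0.05857412  0.21589804]
```

The crop confirms the choice. Sides measure 57.2 x 54 mm at the expected height, and the module edge is 60.9 mm with its centre matching the holder's. The sink is at (0.574,-0.059) with yaw -44.1°, the module at (0.562,-0.055) with yaw -24.6°. I'll grip across the sink's x, going over it first and then down.

Call:
{"name": "carry_out", "arguments": {
  "commands": [
    {"offset": [0.28, -0.02, 0], "roll": 5.6},
    {"offset": [0.28, -0.02, 0], "roll": 5.6},
    {"offset": [0.28, -0.02, 0], "roll": 5.6},
    {"offset": [0.28, -0.02, 0], "roll": 5.6},
    {"offset": [0, 0, -2], "roll": 0},
    {"offset": [0, 0, -2], "roll": 0},
    {"offset": [0, 0, -2], "roll": 0},
    {"offset": [0, 0, -2], "roll": 0},
    {"offset": [0, 0, -1.5], "roll": 0},
    {"offset": [0, 0, -1], "roll": 0},
    {"offset": [0, 0, 0], "roll": 0},
    {"offset": [0, 0, 0], "roll": 0},
    {"offset": [0, 0, 0], "roll": 0}
  ]
}}

```text
time: 2.82
position: [0.5749, -0.0602, 0.1126]
tcp_rot: [-3.141, -0.002, -0.771]
ft_force: [0.6, 0.5, 0.8]
opening: 0.0855
```

```bash
python3 - <<'E'
from h import *
import pickle
s=sense(); im=imaging.snapshot("wrist"); pickle.dump(s,open("s2.pkl","wb"))
print(s["time"],s["position"],np.degrees(s["tcp_rot"]),s["ft_force"])
cv2.imwrite("pics/w2.png",im)
E
```

```text
2.8167 [ 0.57490706 -0.0601546   0.11261379] [-1.79946465e+02 -1.11431312e-01 -4.41655767e+01] [0.57519005 0.47392791 0.84891193]
```

View pics/w2.png

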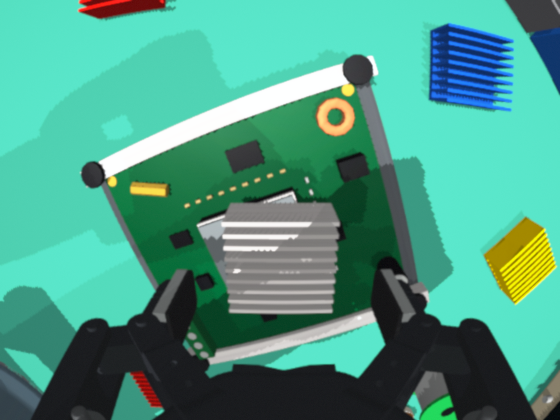

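Sink is aligned between the jaws: its top spans columns 223–338 (mid ~281) and the pads' mid is ~284. I'll descend, correcting by 1 mm.

Call:
{"name": "carry_out", "arguments": {
  "commands": [
    {"offset": [-0.1, 0.08, -0.7], "roll": 0},
    {"offset": [0, 0, -0.7], "roll": 0},
    {"offset": [0, 0, -0.6], "roll": 0},
    {"offset": [0, 0, -0.5], "roll": 0},
    {"offset": [0, 0, 0], "roll": 0},
    {"offset": [0, 0, 0], "roll": 0},
    {"offset": [0, 0, 0], "roll": 0}
  ]
}}

```text
time: 3.45
position: [0.5733, -0.0586, 0.0863]
tcp_rot: [-3.142, -0.0, -0.77]
ft_force: [-0.3, 1.0, -0.6]
opening: 0.0849
```

```bash
python3 - <<'E'
from h import *
import pickle
s=sense(); im=imaging.snapshot("wrist"); pickle.dump(s,open("s3.pkl","wb"))
print(s["time"],s["position"],np.degrees(s["tcp_rot"]),s["ft_force"])
s2=pickle.load(open("s2.pkl","rb"))
t=cast("wrist",[(222,226),(339,226),(335,312),(227,312)],.0857,s2);print(t.mean(0))
cv2.imwrite("pics/w3.png",cv2.resize(im[180:420,120:440],None,fx=2.5,fy=2.5))
E
```

```text
3.45 [ 0.573315   -0.05859301  0.08633102] [-1.79995235e+02 -6.00227529e-03 -4.41178224e+01] [-0.32615103  1.00222479 -0.63250206]
[ 0.57311635 -0.06021865  0.0857    ]
```

View pics/w3.png

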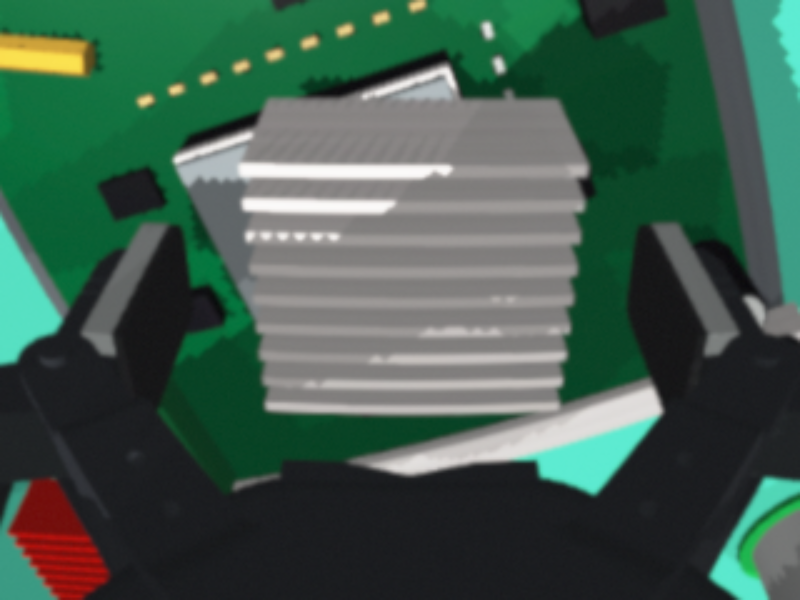

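The sink sits centred between the pads, each about 60 crop pixels clear, and no part is in the fingers' way. I'll close.

Call:
{"name": "carry_out", "arguments": {
  "commands": [
    {"offset": [0, 0, 0]},
    {"offset": [0, 0, 0]},
    {"offset": [0, 0, 0]},
    {"offset": [0, 0, 0]},
    {"offset": [0, 0, 0]},
    {"offset": [0, 0, 0]},
    {"offset": [0, 0, 0]},
    {"offset": [0, 0, 0]},
    {"offset": [0, 0, 0]},
    {"offset": [0, 0, 0]},
    {"offset": [0, 0, 0]},
    {"offset": [0, 0, 0]}
  ],
  "hand": 0.55,
  "squeeze": 50
}}

```text
invalid input at $.commands[0]: expected keys offset, roll
```

Call:
{"name": "carry_out", "arguments": {
  "commands": [
    {"offset": [0, 0, 0], "roll": 0},
    {"offset": [0, 0, 0], "roll": 0},
    {"offset": [0, 0, 0], "roll": 0},
    {"offset": [0, 0, 0], "roll": 0},
    {"offset": [0, 0, 0], "roll": 0},
    {"offset": [0, 0, 0], "roll": 0},
    {"offset": [0, 0, 0], "roll": 0},
    {"offset": [0, 0, 0], "roll": 0},
    {"offset": [0, 0, 0], "roll": 0},
    {"offset": [0, 0, 0], "roll": 0}
  ],
  "hand": 0.3,
  "squeeze": 50
}}

```text
time: 4.33
position: [0.5734, -0.0586, 0.0868]
tcp_rot: [-3.141, -0.0, -0.77]
ft_force: [-1.5, 0.2, 4.7]
opening: 0.0557
```

```bash
python3 - <<'E'
from h import *
s=sense();print(s["time"],s["position"],np.degrees(s["tcp_rot"]),s["ft_force"],s["wrist_torque"],s["opening"])
E
```

```text
4.3333 [ 0.57343199 -0.0586492   0.08679982] [-1.79987668e+02 -2.57546191e-02 -4.41185985e+01] [-1.46696938  0.1724528   4.65420938] [0.12667076 0.330042   0.03032277] 0.05567292276051422
```

Gripped, and the swing forward already presses with 4.7 N. Now I press gently.

Call:
{"name": "carry_out", "arguments": {
  "commands": [
    {"offset": [0, 0, -0.02], "roll": 0},
    {"offset": [0, 0, -0.01], "roll": 0},
    {"offset": [0, 0, 0], "roll": 0},
    {"offset": [0, 0, 0], "roll": 0}
  ]
}}

```text
time: 4.67
position: [0.5734, -0.0587, 0.0867]
tcp_rot: [-3.141, -0.0, -0.77]
ft_force: [-1.9, 0.1, 7.8]
opening: 0.0559
```

Call:
{"name": "carry_out", "arguments": {
  "commands": [
    {"offset": [0, 0, -0.02], "roll": 0},
    {"offset": [0, 0, -0.01], "roll": 0},
    {"offset": [0, 0, 0], "roll": 0},
    {"offset": [0, 0, 0], "roll": 0},
    {"offset": [0, 0, 0], "roll": 0}
  ]
}}

```text
time: 5.08
position: [0.5735, -0.0587, 0.0866]
tcp_rot: [-3.142, -0.0, -0.77]
ft_force: [-3.2, 1.1, 7.7]
opening: 0.0554
```

Call:
{"name": "carry_out", "arguments": {
  "commands": [
    {"offset": [0, 0, -0.02], "roll": 0},
    {"offset": [0, 0, 0], "roll": 0},
    {"offset": [0, 0, 0], "roll": 0}
  ]
}}

```text
time: 5.33
position: [0.5735, -0.0587, 0.0865]
tcp_rot: [3.142, -0.0, -0.77]
ft_force: [-4.5, 1.1, 10.1]
opening: 0.0555
```

```bash
python3 - <<'E'
from h import *
for i in range(4):
    s=sense();imaging.camera_params("top");imaging.snapshot("top");print(s["time"],s["position"],s["ft_force"].round(2),s["wrist_torque"].round(3),s["opening"])
E
```

```text
5.3333 [ 0.57345071 -0.05866741  0.08652115] [-4.46  1.13 10.09] [ 0.219  0.735 -0.039] 0.055484321433639475
5.3833 [ 0.57347932 -0.05865793  0.08656898] [-3.72  0.71  9.22] [ 0.203  0.705 -0.025] 0.055498699434083955
5.4333 [ 0.57348572 -0.05865251  0.08657082] [-3.92  0.69 10.61] [ 0.221  0.727 -0.01 ] 0.055835173491590326
5.4833 [ 0.57350528 -0.05865993  0.08659075] [-4.22  0.12  9.37] [0.205 0.725 0.002] 0.05574382255415039
```

Call:
{"name": "carry_out", "arguments": {
  "commands": [
    {"offset": [-0.05, 0.02, 0], "roll": 0.85},
    {"offset": [-0.05, 0.02, 0], "roll": 0.85},
    {"offset": [-0.05, 0.02, 0], "roll": 0.85},
    {"offset": [-0.05, 0.02, 0], "roll": 0.85},
    {"offset": [-0.05, 0.02, 0], "roll": 0.85}
  ]
}}

```text
time: 5.95
position: [0.5725, -0.058, 0.0869]
tcp_rot: [-3.139, -0.004, -0.695]
ft_force: [3.1, -0.5, 5.7]
opening: 0.0555
```

Call:
{"name": "carry_out", "arguments": {
  "commands": [
    {"offset": [-0.02, 0.01, -0.02], "roll": 0},
    {"offset": [-0.02, 0.01, -0.02], "roll": 0},
    {"offset": [0, 0, 0], "roll": 0}
  ]
}}

```text
time: 6.2
position: [0.5724, -0.058, 0.0868]
tcp_rot: [-3.139, -0.005, -0.696]
ft_force: [3.3, -1.1, 6.8]
opening: 0.0558
```

```bash
cat > r.py <<'E'
from h import *
for i in range(3):
    s=sense();imaging.snapshot("top");print(s["time"],s["position"].round(5),np.degrees(s["tcp_rot"]).round(2),s["ft_force"].round(2),s["wrist_torque"].round(3),s["opening"].round(4))
E
python3 r.py
```

```text
Traceback (most recent call last):
  File "r.py", line 3, in <module>
    s=sense();imaging.snapshot("top");print(s["time"],s["position"].round(5),np.degrees(s["tcp_rot"]).round(2),s["ft_force"].round(2),s["wrist_torque"].round(3),s["opening"].round(4))
                                                                                                                                                                 ^^^^^^^^^^^^^^^^^^
AttributeError: 'float' object has no attribute 'round'
```

Call:
{"name": "carry_out", "arguments": {
  "commands": [
    {"offset": [0, 0, -0.02], "roll": 0},
    {"offset": [0, 0, -0.02], "roll": 0},
    {"offset": [0, 0, 0], "roll": 0}
  ]
}}

```text
time: 6.5
position: [0.5724, -0.058, 0.0867]
tcp_rot: [-3.139, -0.005, -0.696]
ft_force: [2.7, 1.3, 9.0]
opening: 0.0554
```

```bash
sed -i 's/,s\["opening"\].round(4)//' r.py; python3 r.py
```

```text
6.5 [ 0.57242 -0.05797  0.08668] [-179.87   -0.28  -39.86] [2.74 1.31 8.98] [ 0.09  -0.267  0.056]
6.55 [ 0.57244 -0.05796  0.08668] [-179.87   -0.28  -39.86] [2.54 0.74 8.25] [ 0.126 -0.248  0.035]
6.6 [ 0.57241 -0.05797  0.08668] [-179.87   -0.28  -39.86] [1.95 1.01 8.61] [ 0.13  -0.231 -0.007]
```

Call:
{"name": "carry_out", "arguments": {
  "commands": [
    {"offset": [-0.08, 0.03, -0.02], "roll": 0.8},
    {"offset": [-0.08, 0.03, -0.02], "roll": 0.8},
    {"offset": [-0.08, 0.03, -0.01], "roll": 0.8},
    {"offset": [-0.08, 0.03, -0.01], "roll": 0.8}
  ]
}}

```text
time: 6.98
position: [0.5703, -0.0571, 0.0867]
tcp_rot: [-3.138, -0.008, -0.64]
ft_force: [4.9, -0.6, 8.3]
opening: 0.0556
```

Call:
{"name": "carry_out", "arguments": {
  "commands": [
    {"offset": [-0.08, 0.03, -0.03], "roll": 1.0},
    {"offset": [-0.08, 0.03, -0.02], "roll": 1.0},
    {"offset": [-0.08, 0.03, -0.02], "roll": 1.0},
    {"offset": [-0.08, 0.03, -0.02], "roll": 1.0}
  ]
}}

```text
time: 7.32
position: [0.5679, -0.0561, 0.0866]
tcp_rot: [-3.138, -0.01, -0.57]
ft_force: [5.2, -0.3, 11.4]
opening: 0.0556
```

Call:
{"name": "carry_out", "arguments": {
  "commands": [
    {"offset": [-0.08, 0.03, -0.01], "roll": 1.3},
    {"offset": [-0.08, 0.03, -0.01], "roll": 1.3},
    {"offset": [-0.08, 0.03, -0.01], "roll": 1.3}
  ]
}}

```text
time: 7.57
position: [0.5658, -0.0553, 0.0865]
tcp_rot: [-3.139, -0.011, -0.501]
ft_force: [5.9, -0.3, 11.4]
opening: 0.056
```

Call:
{"name": "carry_out", "arguments": {
  "commands": [
    {"offset": [-0.08, 0.03, -0.01], "roll": 1.0},
    {"offset": [-0.08, 0.03, -0.01], "roll": 1.0},
    {"offset": [-0.08, 0.03, -0.01], "roll": 1.0},
    {"offset": [-0.08, 0.03, 0], "roll": 1.0}
  ]
}}

```text
time: 7.9
position: [0.563, -0.0543, 0.0866]
tcp_rot: [-3.14, -0.012, -0.432]
ft_force: [6.6, -0.6, 12.4]
opening: 0.0558
```

```bash
python3 r.py; python3 - <<'E'
from h import *
import pickle
s=sense(); im=imaging.snapshot("wrist"); pickle.dump(s,open("s4.pkl","wb"))
cv2.imwrite("pics/w4.png",cv2.resize(im[190:350,170:390],None,fx=3.6,fy=3.6,interpolation=cv2.INTER_CUBIC))
E
```

```text
7.9 [ 0.56299 -0.0543   0.08656] [-179.88   -0.7   -24.74] [ 6.58 -0.63 12.37] [-0.098 -0.882 -0.136]
7.95 [ 0.56291 -0.05428  0.08655] [-179.89   -0.69  -24.7 ] [ 6.26 -0.8  11.8 ] [-0.114 -0.836 -0.034]
8.0 [ 0.56286 -0.05427  0.08651] [-179.89   -0.68  -24.76] [ 7.31 -0.78 12.16] [-0.113 -0.813 -0.023]
```

View pics/w4.png

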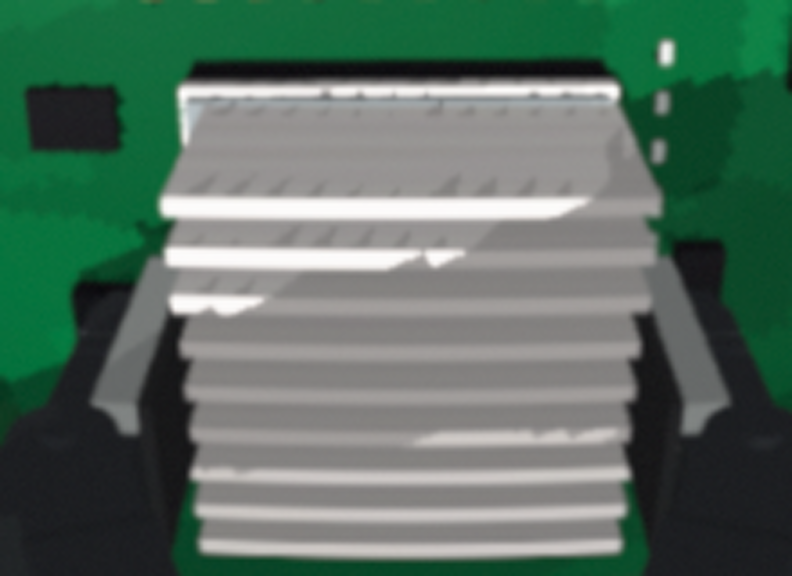

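```bash
python3 - <<'E'
from h import *
import pickle
s=pickle.load(open("s4.pkl","rb"))
f=lambda p:(np.array(p,float)+.5)/3.6-.5+[170,190]
yaw=np.radians(-24.6);X=np.array([np.cos(yaw),np.sin(yaw)]);Y=np.array([-X[1],X[0]])
m=lambda p,z:(cast("wrist",f(p),z,s)[:,:2]-s["position"][:2])@np.c_[X,Y]*1e3
print("top",m([(161,196),(661,196),(622,556),(198,556)],.0852))
print("plate back",m([(179,83),(619,83)],.0527),"pad",m([(187,99)],.0555),"base back",m([(204,104),(606,104)],.0552))
print("module est rel TCP",(np.array([.5618,-.0547])-s["position"][:2])@np.c_[X,Y]*1e3)
E
```

```text
top [[-28.16141864  27.25280964]
 [ 28.85611222  26.78144492]
 [ 29.07646203 -28.57104122]
 [-28.91187953 -27.78673278]]
plate back [[-31.58071507  29.22835835]
 [ 29.64822126  28.81394754]] pad [[-30.05828358  27.89931935]] base back [[-27.78348109  27.04586994]
 [ 27.48984701  26.65867782]]
module est rel TCP [-0.82143805 -0.83125722]
```

The sink is square and needs about -1 mm along module x and +0.3 mm along y. In the crop the plate's back rim is at row 85, columns 179–619, and the sink base's back edge is at row 104, columns 204–606.

Call:
{"name": "carry_out", "arguments": {
  "commands": [
    {"offset": [-0.05, 0.04, 0], "roll": 0},
    {"offset": [-0.05, 0.04, 0], "roll": 0},
    {"offset": [0, 0, 0], "roll": 0},
    {"offset": [0, 0, 0], "roll": 0}
  ]
}}

```text
time: 8.43
position: [0.562, -0.0539, 0.0866]
tcp_rot: [-3.14, -0.013, -0.432]
ft_force: [6.0, -2.6, 10.9]
opening: 0.0558
```

```bash
python3 r.py
```

```text
8.4333 [ 0.56205 -0.0539   0.08656] [-179.92   -0.72  -24.77] [ 6.   -2.57 10.91] [-0.33  -0.905 -0.043]
8.4833 [ 0.56207 -0.0539   0.08659] [-179.92   -0.73  -24.77] [ 6.38 -2.27 11.37] [-0.296 -0.886  0.1  ]
8.5333 [ 0.56209 -0.05391  0.08658] [-179.92   -0.72  -24.77] [ 6.14 -2.92 10.23] [-0.369 -0.896  0.015]
```

On target. I hold it pressed for over a second, then ease off.

Call:
{"name": "carry_out", "arguments": {
  "commands": [
    {"offset": [0, 0, 0], "roll": 0},
    {"offset": [0, 0, 0], "roll": 0},
    {"offset": [0, 0, 0], "roll": 0},
    {"offset": [0, 0, 0], "roll": 0},
    {"offset": [0, 0, 0], "roll": 0},
    {"offset": [0, 0, 0], "roll": 0},
    {"offset": [0, 0, 0], "roll": 0},
    {"offset": [0, 0, 0], "roll": 0},
    {"offset": [0, 0, 0], "roll": 0},
    {"offset": [0, 0, 0], "roll": 0},
    {"offset": [0, 0, 0], "roll": 0},
    {"offset": [0, 0, 0], "roll": 0},
    {"offset": [0, 0, 0], "roll": 0},
    {"offset": [0, 0, 0], "roll": 0}
  ]
}}

```text
time: 9.75
position: [0.5621, -0.0539, 0.0866]
tcp_rot: [-3.14, -0.013, -0.432]
ft_force: [5.5, -3.1, 10.7]
opening: 0.0558
```

Call:
{"name": "carry_out", "arguments": {
  "commands": [
    {"offset": [0.03, -0.01, 0.02], "roll": 0},
    {"offset": [0.03, -0.01, 0.02], "roll": 0},
    {"offset": [0, 0, 0], "roll": 0},
    {"offset": [0, 0, 0], "roll": 0}
  ]
}}

```text
time: 10.08
position: [0.5621, -0.0539, 0.0866]
tcp_rot: [-3.14, -0.011, -0.432]
ft_force: [5.4, -2.9, 10.1]
opening: 0.0554
```

Call:
{"name": "carry_out", "arguments": {
  "commands": [
    {"offset": [0.04, -0.02, 0.03], "roll": 0},
    {"offset": [0.04, -0.02, 0.03], "roll": 0},
    {"offset": [0, 0, 0], "roll": 0}
  ]
}}

```text
time: 10.33
position: [0.5622, -0.054, 0.0866]
tcp_rot: [-3.14, -0.009, -0.432]
ft_force: [4.5, -1.3, 9.8]
opening: 0.0558
```

Call:
{"name": "carry_out", "arguments": {
  "commands": [
    {"offset": [0.05, -0.01, 0.04], "roll": 0},
    {"offset": [0.05, -0.01, 0.04], "roll": 0},
    {"offset": [0, 0, 0.02], "roll": 0},
    {"offset": [0, 0, 0], "roll": 0}
  ]
}}

```text
time: 10.67
position: [0.5623, -0.054, 0.0867]
tcp_rot: [-3.141, -0.007, -0.432]
ft_force: [3.5, -1.6, 8.2]
opening: 0.0553
```

Call:
{"name": "carry_out", "arguments": {
  "commands": [
    {"offset": [0.05, -0.02, 0.05], "roll": 0},
    {"offset": [0.04, -0.01, 0.05], "roll": 0},
    {"offset": [0, 0, 0.05], "roll": 0},
    {"offset": [0, 0, 0], "roll": 0}
  ]
}}

```text
time: 11.0
position: [0.5615, -0.0537, 0.0868]
tcp_rot: [-3.141, -0.003, -0.432]
ft_force: [3.9, -1.5, 5.3]
opening: 0.0555
```

Call:
{"name": "carry_out", "arguments": {
  "commands": [
    {"offset": [0.05, -0.02, 0.04], "roll": 0},
    {"offset": [0.04, -0.02, 0.04], "roll": 0},
    {"offset": [0, 0, 0], "roll": 0}
  ]
}}

```text
time: 11.25
position: [0.5616, -0.0537, 0.0868]
tcp_rot: [-3.142, -0.0, -0.432]
ft_force: [2.6, -1.0, 3.7]
opening: 0.0555
```

Call:
{"name": "carry_out", "arguments": {
  "commands": [
    {"offset": [0.03, -0.01, 0.01], "roll": 0},
    {"offset": [0.02, -0.01, 0], "roll": 0},
    {"offset": [0, 0, 0], "roll": 0}
  ],
  "squeeze": 20
}}

```text
time: 11.5
position: [0.5616, -0.0537, 0.0868]
tcp_rot: [3.141, 0.001, -0.432]
ft_force: [0.6, -1.1, 4.4]
opening: 0.0556
```

Call:
{"name": "carry_out", "arguments": {
  "commands": [
    {"offset": [0, 0, 0], "roll": 0},
    {"offset": [0, 0, 0], "roll": 0},
    {"offset": [0, 0, 0], "roll": 0},
    {"offset": [0, 0, 0], "roll": 0},
    {"offset": [0, 0, 0], "roll": 0},
    {"offset": [0, 0, 0], "roll": 0},
    {"offset": [0, 0, 0], "roll": 0},
    {"offset": [0, 0, 0], "roll": 0}
  ],
  "hand": 0.95
}}

```text
time: 12.17
position: [0.5619, -0.0538, 0.0869]
tcp_rot: [-3.142, 0.0, -0.432]
ft_force: [-0.0, 0.6, 0.2]
opening: 0.0813
```

Released cleanly. I'll rise to the height of the first look and check.

Call:
{"name": "carry_out", "arguments": {
  "commands": [
    {"offset": [0, 0, 0.5], "roll": 0},
    {"offset": [0, 0, 1], "roll": 0},
    {"offset": [0, 0, 2], "roll": 0},
    {"offset": [0, 0, 2], "roll": 0},
    {"offset": [0, 0, 2], "roll": 0},
    {"offset": [0, 0, 2], "roll": 0},
    {"offset": [0, 0, 1.5], "roll": 0},
    {"offset": [0, 0, 1], "roll": 0},
    {"offset": [0, 0, 0], "roll": 0},
    {"offset": [0, 0, 0], "roll": 0},
    {"offset": [0, 0, 0], "roll": 0}
  ]
}}

```text
time: 13.08
position: [0.5613, -0.0536, 0.206]
tcp_rot: [3.141, 0.002, -0.432]
ft_force: [0.5, 0.4, -0.6]
opening: 0.0813
```

```bash
python3 - <<'E'
from h import *
import pickle
s=sense(); im=imaging.snapshot("wrist"); pickle.dump(s,open("s5.pkl","wb"));print(s["time"],s["position"],s["tcp_rot"])
c=cast("wrist",[[283,190]],.08,s);print(c)
cv2.imwrite("pics/w5.png",cv2.resize(im[130:250,215:355],None,fx=5,fy=5,interpolation=cv2.INTER_CUBIC))
E
```

```text
13.0833 [ 0.56134604 -0.0535823   0.2059505 ] [ 3.14136444e+00  1.85160427e-03 -4.32285497e-01]
[[ 0.56678596 -0.04029108  0.08      ]]
```

View pics/w5.png

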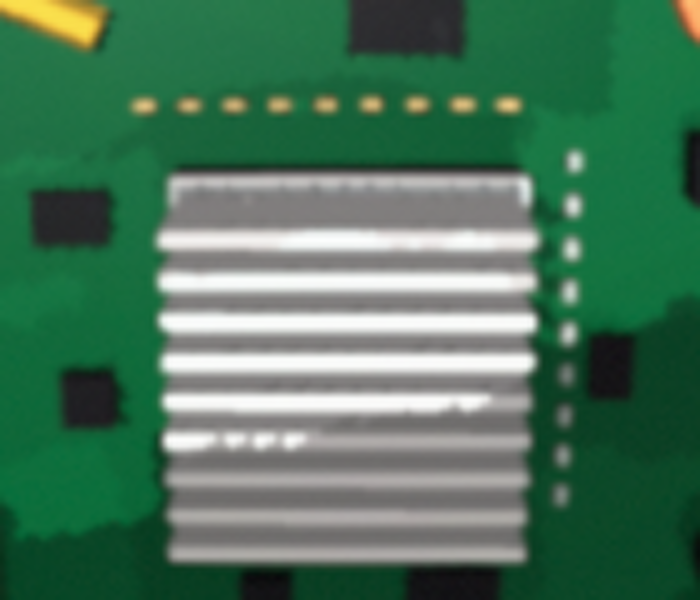

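```bash
python3 - <<'E'
from h import *
import pickle
s=pickle.load(open("s5.pkl","rb"))
f=lambda p:(np.array(p,float)+.5)/5-.5+[215,130]
yaw=np.radians(-24.6);X=np.array([np.cos(yaw),np.sin(yaw)]);Y=np.array([-X[1],X[0]])
m=lambda p,z:(cast("wrist",f(p),z,s)[:,:2])@np.c_[X,Y]*1e3
t=m([(157,231),(541,231),(527,563),(168,563)],.0857);p=m([(168,172),(532,172)],.0527);b=m([(178,189),(522,189)],.0557)
ct=t.mean(0);cp=p.mean(0)-[0,29]
print(t,p,b);print("off by top",ct-cp,"by base edge",b.mean(0)-[0,27]-cp)
e=t[1]-t[0]+t[2]-t[3];g=p[1]-p[0];print("angles",e[1]/e[0],g[1]/g[0])
print("vs first module est",ct-np.array([.5618,-.0547])@np.c_[X,Y]*1e3)
E
```

```text
[[504.28433146 212.20038563]
 [562.17050534 212.0883171 ]
 [561.94166983 157.11294005]
 [503.82993782 157.21422333]] [[502.47918864 214.65824297]
 [564.35381356 214.54073474]] [[504.43214401 212.31038305]
 [562.38549888 212.20039663]]
off by top [-0.35988999 -0.94552233] by base edge [-0.00767966 -0.34409902]
angles -0.0018392729507543796 -0.0018991344227831167
vs first module est [-0.52279429  0.5226326 ]
```

All estimates agree to within 1 mm of centre and square, so I'm handing in.

```bash
python3 - <<'E'
from h import *
s=sense();print(s["time"],abs(s["joint_velocities"]).max(),s["ft_force"].round(2)); print(order.close_job())
E
```

```text
13.1333 0.005252412467903966 [ 0.9   0.91 -0.35]
the job is handed in; nothing more can be done
None
```

The heat sink now sits square and centred on the module, and I handed the job in at 13.1 s. No verdict was reported.

- **Move:** I gripped the heat sink by its x sides and pressed it to about 10 N. I slid it about 13 mm and turned it about 19.5° under that pressure, then held it centred at about 11 N for over a second. I then eased off and let go.
- **Pressure during the slide:** The wrist's downward force dipped to 5.7–6.8 N for part of a second early on, about 12 mm off centre. I brought it back up. It was 8–12 N through the rest of the slide and the hold.
- **Easing off:** As I reduced the press, the heat sink crept about 0.8 mm in x. It stayed within tolerance.
- **Last checks:** From the final wrist image, the heat sink is off centre by 0.0 to -0.5 mm in x. In y, three estimates gave -0.9, -0.3 and +0.5 mm, so they disagree by about 1.5 mm but are all within the 2.5 mm limit. Its angle matches the module's to within 0.01 rad. The module rim shows only along the back edge in that image; I did not see the other three edges.
- **Not checked:** I moved nothing else on purpose, but I took no final picture to compare the other objects with the start.

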